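Break the seal of a vacuum desiccator with a wedge

ROBOT

A 6-joint arm with a two-finger parallel gripper is mounted at the origin on a cart in front of the work surface, level with it; the furniture and walls round the work are solid. World frame = base frame: x ahead of the robot, y to its left, z up, the work surface at z = 0. Lengths are in mm, angles in rad, forces in N, time in s.
With the tool pointing down it reaches from about 275 to 750 mm from the base axis. Payload 10.2 kg.
Tool frame: the origin (TCP) lies between the finger pads; the fingertips stand 17 mm ahead of it and the grasp point (between the pads) lies 2 mm behind it; z points along the fingers, y is the line along which they close (so a half turn about z gives the same grasp; the last joint's range is limited). The gripper opens to 85 mm and grips with 20 to 120 N. Pads are 22 mm wide; open, the fingers measure 114 mm over their backs; the gripper's body (76 mm by 85 mm) begins 54 mm behind the grasp point. The pads swing forward as they close: fully open they stand 13 mm farther back than shut.
Start: joints at [-1.558, 0.313, 1.498, -0, 1.331, -0.223], TCP at [122.637, -510.481, 248.294] pointing down, gripper open.
Joint ranges: [-2.94, 2.94], [-0.97, 2.17], [0.19, 2.56], [-1.23, 4.37], [0.02, 3.11], [-2.88, 2.88]. Speed limits (rad/s): [2.39, 2.39, 3.01, 3.14, 3.14, 3.14].

INTERFACE

Orientations are given as a unit quaternion [w, x, y, z].
In Python, from rig import * gives the robot as it stands.
- The arm moves only by the tool step_arm, never from a script. Its argument "commands" is text: rows parted by semicolons, each of 7 numbers parted by spaces: the opening, from 0 (shut) to 1 (fully open), then the shift along the tool's x, y, z in cm, then the turn, a rotation vector about the tool's x, y, z in rad. In form: hand x y z rx ry rz; .... A call has 1 to 20 rows; each row is the pose to reach, as a shift and turn from the pose commanded when the call began, along the tool's axes at that moment; what a row does not reach only later rows make up. A row lasts 1/12 s, in which the tool goes at most 41.7 mm and 7.16 degrees, less where a joint would pass 70% of its speed; a pose out of reach is approached as far as the arm can. A call with a gripper value outside its range is refused whole. The fingers move at their own pace and stop on an object; "newtons" is the grip in N (left out, the last holds). Time passes only in rows, so rows that repeat a pose let the fingers close. It gives the time, the measured TCP pose, the force, the opening and the grip force at its end, in the units of the state.
- sense(): the state, without advancing time (a new reading comes with each control period).
- capture(name): name is "scene" or "top"; returns the picture (480x640x3 uint8, red, green, blue); there is no depth.
- camera_model(name): a dict with "mtx" (3x3 intrinsics, pixels), "eye" and "rotation" of the camera in the world. Camera axes: x right, y down, z forward; pixel columns grow to the right and rows downward; lengths in mm; the calibration is good to about 2 mm. A picture is of the moment at which its call begins. camera_model takes no time and is no camera call.
- finish_job(): hands the job in; it is judged then, once.
Trained networks look in the newest picture that a camera, given by its name, has taken for a name from the list of things; names that differ only in an ending like _2 or _b are one class to them, and where a whole thing is asked for, a point or a joint stands for the part that bears it (a point fixed in the world has none). Each returns a list of dicts, best first, with "score" (0 to 1); they miss things now and then, are a little off and sometimes report something else, mostly with a low value. They report only what shows in the picture. A call takes as long as a camera call. They do not tell look-alikes from the thing itself.
- search_frame(camera, label): "rect" ([centre column, centre row, width, height] in pixels, round what is visible of it).
- trace(camera, label): "mask" (480x640 bool, what is visible of it) and "rect" ([centre column, centre row, width, height] in pixels, round what is visible of it).
- spot_point(camera, label): "xy" ([column, row] in pixels: a listed point, or the origin of a listed thing).
The state is a dict: "time_s": time; "joints": joint angles; "dq": joint speeds; "tau": joint torques, N m; "eef_pos": TCP position; "ee_rot": TCP orientation; "force": force on the tool from outside, world axes, zero at the start; "wrist_torque": the same for the moment, N m; "grip_width": opening from 0.0 (shut) to 1.0 (fully open); "grip_force": force on a finger pad.
Only numpy, scipy, OpenCV 4.12 (cv2) and the standard library are available. Lean on these libraries where they do the work, as an engineer would, in place of code of your own. Each camera call takes 0.05 s, during which the arm holds its last target. There are 200 camera calls.

TASK

Break the seal of the low vacuum desiccator: first slide the latch on its base plate all the way to the open end stop so that the cover is free, then take the hand wedge by its grip and push its thin end along the base plate under the cover's lifting lip until the front of the cover has just lifted, by about 4 mm. Finish while still gripping the wedge there with the cover's lip resting on it, so that air can get in. Raise the cover with the wedge alone, never with the gripper, and leave the things around where they are.

Things in the scene. Friction and masses are not known exactly. Their poses are not given: they have to be found in the camera images.
- chamber_base: Grey base plate of the vacuum desiccator, immovable, 220 (x) by 260 mm (y), flat top 16 mm above the bench. Origin on the bench, mid-width, 105 mm behind the front edge. x from front to rear, y left, z up; the robot is before the front edge. At x -70, y 100 mm a round gauge 38 mm wide, 20 mm above the plate. Steel guides behind and beside the cover stop it from sliding to the rear.
- chamber_cover: Loose cover, about 0.75 kg: a clear hood, 125 mm deep (base x -20 to 105), 200 mm wide, top 74 mm above the plate, with a metal flange 6 mm thick on a 6 mm gasket. Origin: on the plate's top straight above the base's origin, same axes. Lifted in front, it tips about its rear edge. In front it has the lifting lip and, to the right, an ear that the shut latch overlaps.
- cover_lip (a point): Middle of the lower front edge of the cover's lifting lip, a metal tongue 60 mm wide, 6 mm thick, jutting 40 mm to the front. Shut: 22 mm above the bench (base x -60, y 20 mm); the gap of 6 mm between it and the plate runs 43 mm to the rear, to the gasket. Before it 45 mm of the plate are free. Its rise is the lift of the cover's front.
- cover_rear (a point): Middle of the lower rear edge of the cover's flange, 6 mm above the base plate when shut.
- latch (a joint): Travel of the slide latch in m: starts at 0 to 0.008 (shut), open end stop at 0.036. It slides to -y of the base (right, seen from the front) with about 1.5 N of friction and stays where it is left. Its foot lies 1 mm over the cover's ear and holds the cover down until it has moved some 30 mm.
- latch_grip (a point): Centre of the latch's upright black grip tab, 24 mm (base x) by 14 mm (base y; pinch it across these 14 mm), 56 mm above the bench; the tab's top is 16 mm above this point, the latch's flat foot 22 mm below. Base x -71, y -58 mm when shut; moves with the latch.
- wedge: Loose hand wedge, 0.1 kg, 78 mm long: grey blade 30 mm wide, flat underside, black upright grip at the thick end. Origin: centre of the underside; x to the thin end, z up. The blade is 3 mm thick at the thin end, growing evenly to 17 mm over 56 mm. Slid on the base plate it meets the lip when its thin end is 12 mm under it, then lifts it 1 mm for every 4 mm.
- wedge_grip (a point): Centre of the wedge's grip, a block 20 mm wide (wedge y) and 22 mm long, 36 mm above the wedge's underside, 67 mm behind the thin end; the block reaches 18 mm above and 19 mm below this point.
- wedge_tip (a point): Middle of the lower edge of the wedge's thin end.
- beaker: Bystander: small glass beaker, 62 mm wide, 70 mm high, origin under its centre.
- tube50_blue: Bystander: capped tube standing upright, 35 mm wide, 128 mm high, origin under its centre.
- micro_rack: Bystander: flat micro tube rack, 66 x 125 x 16 mm, origin under its centre.
- square_dish: Bystander: clear square dish, 90 x 90 x 12 mm, origin under its centre.
Not all that is in view belongs to the job. Of the things like the wedge, leave any that is yellow; of the rest the smaller one is meant.

How it is judged:
By the outcome, as a careful person would: the job done as asked, in the order asked, and still so for the second after the job is handed in, while the arm keeps its last pose, push and grip.
It also fails if it takes over 51 s, if anything falls off the work surface, if the arm or the gripper's body presses on something with over 40 N, if the wrist force passes 120 N, or if a joint passes its speed limit or range.

## Working session

There is one attempt and no reset: what is moved stays moved. The work goes in short steps, Python scripts to look and compute and a tool call to move; the robot and the scene stay as the last step left them, time stands still between calls to the robot, and variables do not carry over. Pictures are saved under pics/ and viewed, at most 10 in all, crops included, and the job is handed in when it is done.

Besides the shell and the picture viewer there is one more tool, called after "Call:" as a command line: name --argument value ..., lists and objects as JSON in quotes. step_arm: Moves the arm, as the interface text tells. Its arguments: {"type":"object","properties":{"commands":{"type":"string"},"newtons":{"type":"number"}},"required":["commands"]}

```bash
mkdir -p pics; cat > h.py <<'E'
from rig import *
import numpy as np, cv2
def ray(cam,uv):
    m=camera_model(cam);K=np.array(m["mtx"]);R=np.array(m["rotation"]);e=np.array(m["eye"])
    return e,R@np.linalg.solve(K,[uv[0],uv[1],1.])
def plane(cam,uv,z):
    e,d=ray(cam,uv);return e+d*(z-e[2])/d[2]
def proj(cam,p):
    m=camera_model(cam);K=np.array(m["mtx"]);R=np.array(m["rotation"]);e=np.array(m["eye"])
    q=K@(R.T@(np.array(p)-e));return q[:2]/q[2]
E
python3 - <<'E'
from h import *
for c in("scene","top"):
    im=capture(c);cv2.imwrite(f"pics/{c}0.png",im[:,:,::-1])
    m=camera_model(c);print(c,np.round(m["eye"]),np.round(np.array(m["rotation"]),3).tolist(),np.array(m["mtx"])[0,0])
    for l,z in(("chamber_base",0),("cover_lip",22),("latch_grip",56),("wedge",0),("wedge_grip",36),("wedge_tip",0),("cover_rear",22)):
        for r in spot_point(c,l)[:4]: print(l,round(r["score"],2),np.round(r["xy"]),np.round(plane(c,r["xy"],z)))
E
```

```text
scene [  -5. -894. 1337.] [-0.334, 0.91, -0.229, 0.092] 586.9698257057097Traceback (most recent call last):
  File "<stdin>", line 6, in <module>
  File "h.py", line 7, in plane
    e,d=ray(cam,uv);return e+d*(z-e[2])/d[2]
        ~~~^^^^^^^^
  File "h.py", line 5, in ray
    return e,R@np.linalg.solve(K,[uv[0],uv[1],1.])
             ~^~~~~~~~~~~~~~~~~~~~~~~~~~~~~~~~~~~~
ValueError: matmul: Input operand 1 has a mismatch in its core dimension 0, with gufunc signature (n?,k),(k,m?)->(n?,m?) (size 3 is different from 4)
```

```bash
python3 -c "
import cv2,numpy as np
a=cv2.imread('pics/scene0.png');b=cv2.imread('pics/top0.png');print(a.shape)"
```

```text
(480, 640, 3)[ WARN:0@0.010] global loadsave.cpp:275 findDecoder imread_('pics/top0.png'): can't open/read file: check file path/integrity
```

View pics/scene0.png

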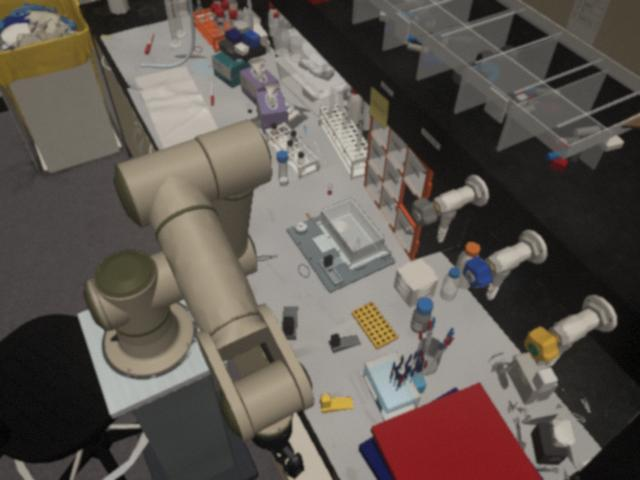

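The scene view shows the desiccator at about (340,245) and its latch tab at (328,262). There are grey wedges at (290,320) and (345,342), and a yellow one at (337,403). The camera rotation is a quaternion, so I'll fix the helper.

```bash
sed -i 's/^import numpy.*/import numpy as np, cv2\nfrom scipy.spatial.transform import Rotation as Ro\ndef rot(m): return Ro.from_quat(m["rotation"],scalar_first=True).as_matrix()/; s/R=np.array(m\["rotation"\])/R=rot(m)/' h.py
python3 - <<'E'
from h import *
for c in("scene","top"):
    im=capture(c);cv2.imwrite(f"pics/{c}0.png",im[:,:,::-1])
    m=camera_model(c);print(c,np.round(m["eye"]),np.round(rot(m),2).tolist(),np.array(m["mtx"])[0,0])
    for l,z in(("chamber_base",0),("cover_lip",22),("latch_grip",56),("wedge",0),("wedge_grip",36),("wedge_tip",0),("cover_rear",22),("beaker",0),("tube50_blue",0),("micro_rack",0),("square_dish",0)):
        for r in spot_point(c,l)[:4]: print(l,round(r["score"],2),np.round(r["xy"]),np.round(plane(c,r["xy"],z)))
E
```

```text
scene [  -5. -894. 1337.] [[0.88, -0.35, 0.32], [-0.48, -0.67, 0.56], [0.02, -0.65, -0.76]] 586.9698257057097
chamber_base 0.56 [337. 246.] [580.  29.   0.]
chamber_base 0.4 [345. 343.] [ 440. -260.    0.]
cover_lip 0.8 [318. 244.] [525.  46.  22.]
latch_grip 0.59 [328. 262.] [507. -46.  56.]
wedge 0.88 [290. 324.] [ 341. -142.    0.]
wedge 0.81 [338. 404.] [ 342. -396.    0.]
wedge 0.77 [345. 345.] [ 437. -267.    0.]
wedge 0.64 [320. 246.] [536.  52.  -0.]
wedge_grip 0.89 [290. 320.] [ 335. -152.   36.]
wedge_grip 0.81 [336. 340.] [ 412. -259.   36.]
wedge_grip 0.69 [327. 400.] [ 313. -389.   36.]
wedge_tip 0.96 [291. 305.] [370. -90.   0.]
wedge_tip 0.96 [356. 402.] [ 381. -410.    0.]
wedge_tip 0.78 [358. 339.] [ 477. -265.    0.]
beaker 0.17 [373. 326.] [ 530. -251.    0.]
tube50_blue 0.65 [282. 184.] [552. 339.   0.]
micro_rack 0.88 [373. 327.] [ 529. -255.    0.]
top [-252.  168. 1848.] [[-0.13, -0.91, 0.39], [-0.99, 0.13, -0.04], [-0.01, -0.39, -0.92]] 609.7256224190259
chamber_base 0.83 [342. 229.] [569.  24.   0.]
cover_lip 0.78 [335. 242.] [514.  52.  22.]
cover_lip 0.44 [342. 226.] [567.  21.  22.]
latch_grip 0.59 [365. 238.] [500. -43.  56.]
wedge 0.69 [400. 292.] [ 325. -128.    0.]
wedge 0.49 [342. 228.] [570.  21.   0.]
wedge_grip 0.69 [414. 290.] [ 315. -166.   36.]
beaker 0.87 [234. 273.] [461. 388.   0.]
tube50_blue 0.68 [244. 246.] [550. 350.   0.]
square_dish 0.58 [194. 297.] [400. 522.   0.]
```

View pics/top0.png

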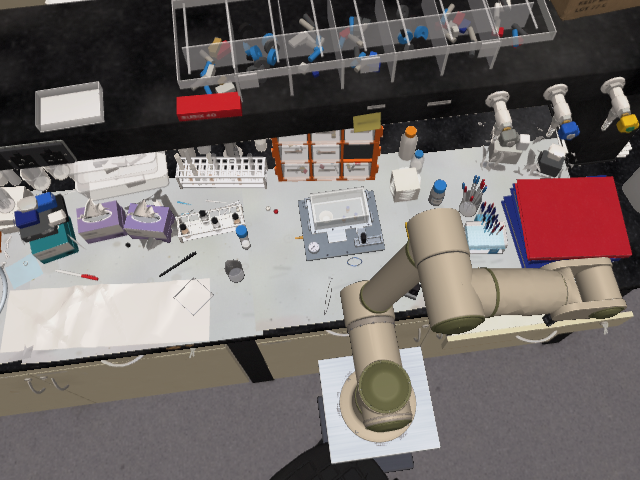

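```bash
python3 - <<'E'
from h import *
a=cv2.imread("pics/scene0.png")
c=np.hstack([cv2.resize(a[215:305,265:375],None,fx=3.6,fy=3.6,interpolation=3)[:324],cv2.resize(a[290:380,265:375],None,fx=3.6,fy=3.6,interpolation=3)])
cv2.imwrite("pics/crop1.png",c);print(c.shape)
t=trace("scene","wedge")
for r in t: print(r["score"],np.round(r["rect"],1),r["mask"].sum())
E
```

```text
(324, 792, 3)
0.96 [338.  404.2  32.7  22.2] 518
0.68 [346.2 342.   32.5  17. ] 420
0.56 [290.1 324.3  17.2  32.2] 436
```

View pics/crop1.png

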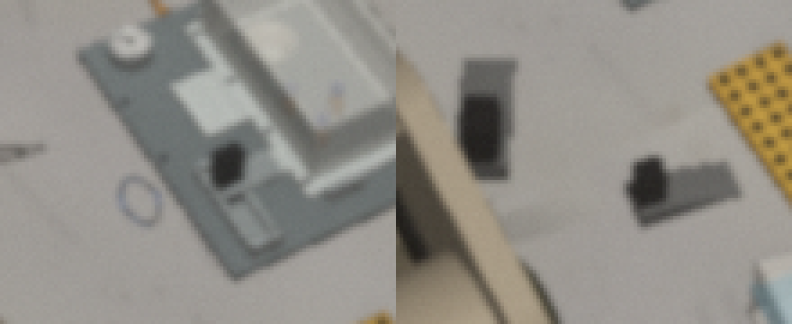

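The crop shows grey wedge A on the left at scene (290,320) and grey wedge B at (345,342). Yellow wedge (338,404) is excluded. The lip is at (320,244) and the latch tab at (328,262). I'll fit the model with free scale to both grey masks to pick the smaller one.

```bash
cat > fit.py <<'E'
from h import *
from scipy.optimize import minimize
# blade: back x=-39, tip x=39 ; grip centre x=-28,z 36
def box(x0,x1,y,z0,z1): return [(x,s*y,z) for x in(x0,x1) for s in(-1,1) for z in(z0,z1)]
BL=box(-39,-17,15,0,17)+[(39,s*15,z) for s in(-1,1) for z in(0,3)]
GR=box(-39,-17,10,17,54)
def sil(c,p,z0=0,up=4):
    x,y,a,s=p;m=np.zeros((480*up,640*up),np.uint8)
    for P in(BL,GR):
        P=np.array(P)*s;q=np.c_[x+P[:,0]*np.cos(a)-P[:,1]*np.sin(a),y+P[:,0]*np.sin(a)+P[:,1]*np.cos(a),P[:,2]+z0]
        uv=np.array([proj(c,v) for v in q])
        cv2.fillConvexPoly(m,cv2.convexHull(np.round((uv+.5)*up).astype(np.int32)),1)
    return m
def fit(c,mask,p,z0=0):
    M=cv2.resize(mask.astype(np.uint8),None,fx=4,fy=4,interpolation=0)
    f=lambda p:1-(lambda S:(S&M).sum()/(S|M).sum())(sil(c,p,z0))
    sx=np.array([p]+[np.array(p)+d for d in np.diag([12,12,.25,.15])])
    return minimize(f,p,method="Nelder-Mead",options=dict(initial_simplex=sx,maxfev=250))
if __name__=="__main__":
    for r in trace("scene","wedge"):
        u=r["rect"]
        g={1:(362,-395,-.2),0:(442,-262,-.05),2:(350,-125,1.05)}[1 if u[1]>380 else 0 if u[1]>333 else 2]
        for s in(1,1.2):
            o=fit("scene",r["mask"],[*g,s]);print(np.round(u[:2]),np.round(o.x,2),round(o.fun,3))
E
python3 fit.py
```

```text
Traceback (most recent call last):
  File "fit.py", line 24, in <module>
    o=fit("scene",r["mask"],[*g,s]);print(np.round(u[:2]),np.round(o.x,2),round(o.fun,3))
  File "fit.py", line 18, in fit
    return minimize(f,p,method="Nelder-Mead",options=dict(initial_simplex=sx,maxfev=250))
  File "fit.py", line 16, in <lambda>
    f=lambda p:1-(lambda S:(S&M).sum()/(S|M).sum())(sil(c,p,z0))
                                                    ~~~^^^^^^^^
  File "fit.py", line 11, in sil
    uv=np.array([proj(c,v) for v in q])
                 ~~~~^^^^^
  File "h.py", line 11, in proj
    m=camera_model(cam);K=np.array(m["mtx"]);R=rot(m);e=np.array(m["eye"])
ValueError: time passes only in moves, steps and waits
```

```bash
sed -i 's/^import numpy.*/import numpy as np, cv2, functools\ncamera_model=functools.cache(camera_model)/' h.py; timeout 200 python3 fit.py
```

```text
[338. 404.] [ 3.3777e+02 -3.9677e+02 -2.8000e-01  1.0000e+00] 0.064
[338. 404.] [ 3.3763e+02 -3.9653e+02 -2.9000e-01  1.0000e+00] 0.063
[346. 342.] [ 4.3806e+02 -2.6087e+02 -1.4000e-01  9.7000e-01] 0.068
[346. 342.] [ 4.3784e+02 -2.6065e+02 -1.5000e-01  9.8000e-01] 0.067
[290. 324.] [ 341.31 -137.84    1.07    1.22] 0.114
[290. 324.] [ 341.39 -137.92    1.06    1.22] 0.115
```

Wedge B (scene 345,342) fits at scale ≈1.0 and wedge A at 1.22, so B is the one meant. Next I'll fit the base pose from both cameras.

```bash
cat > base.py <<'E'
from h import *
from scipy.optimize import minimize
H=[(x,y,z) for x in(-105,115) for y in(-130,130) for z in(0,16)]
V=[(x,y,z) for x in(-20,105) for y in(-100,100) for z in(22,90)]
def sil(c,p):
    x,y,a=p;m=np.zeros((1920,2560),np.uint8)
    for P in(H,V):
        P=np.array(P,float);q=np.c_[x+P[:,0]*np.cos(a)-P[:,1]*np.sin(a),y+P[:,0]*np.sin(a)+P[:,1]*np.cos(a),P[:,2]]
        uv=np.array([proj(c,v) for v in q]);cv2.fillConvexPoly(m,cv2.convexHull(np.round((uv+.5)*4).astype(np.int32)),1)
    return m
Ms={}
for c in("scene","top"):
    capture(c);u=np.zeros((480,640),np.uint8)
    for l in("chamber_base","chamber_cover","latch_grip","cover_lip"):
        t=trace(c,l)
        if t: print(c,l,round(t[0]["score"],2),np.round(t[0]["rect"]));u|=t[0]["mask"].astype(np.uint8)
    Ms[c]=cv2.resize(cv2.morphologyEx(u,cv2.MORPH_CLOSE,np.ones((7,7))),None,fx=4,fy=4,interpolation=0)
def f(p,cs): return sum(1-(lambda S:(S&Ms[c]).sum()/(S|Ms[c]).sum())(sil(c,p)) for c in cs)
for cs in(("scene",),("top",),("scene","top")):
    p=np.array([575,27,0.]);o=minimize(f,p,(cs,),method="Nelder-Mead",options=dict(initial_simplex=[p,p+[15,0,0],p+[0,15,0],p+[0,0,.2]],maxfev=150))
    x,y,a=o.x;w=lambda u,v:np.round([x+u*np.cos(a)-v*np.sin(a),y+u*np.sin(a)+v*np.cos(a)],1)
    print(cs,np.round(o.x,3),round(o.fun,3),"lip",w(-60,20),"latch",w(-71,-58))
x,y,a=o.x
for c in Ms:
    im=cv2.cvtColor(capture(c),cv2.COLOR_RGB2BGR)
    for l,b in(("lip",(-60,20,22)),("latch",(-71,-58,72)),("lf",(-105,130,16)),("rf",(-105,-130,16)),("rr",(115,-130,16)),("g",(-70,100,36)),("lg0",(-71,-58,34))):
        uv=proj(c,[x+b[0]*np.cos(a)-b[1]*np.sin(a),y+b[0]*np.sin(a)+b[1]*np.cos(a),b[2]])
        im=cv2.drawMarker(np.ascontiguousarray(im),tuple(int(round(v)) for v in uv),(0,0,255),0,5)
    u,v=[int(k) for k in proj(c,[x-20,y,30])]
    cv2.imwrite(f"pics/b_{c}.png",cv2.resize(im[v-55:v+55,u-65:u+65],None,fx=3,fy=3,interpolation=3))
cv2.imwrite("pics/b.png",np.hstack([cv2.imread("pics/b_scene.png"),cv2.imread("pics/b_top.png")]))
E
timeout 300 python3 base.py
```

```text
scene chamber_base 0.86 [343. 255. 110.  80.]
scene chamber_cover 0.71 [354. 232.  73.  72.]
scene cover_lip 0.58 [350. 232.  72.  72.]
top chamber_base 0.66 [340. 227.  84.  70.]
top chamber_cover 0.6 [339. 215.  64.  55.]
top latch_grip 0.49 [240. 238.  14.  24.]
top cover_lip 0.75 [338. 215.  68.  57.]
('scene',) [5.83321e+02 2.51910e+01 1.20000e-02] 0.081 lip [523.1  44.5] latch [513.  -33.7]
('top',) [5.76733e+02 2.70750e+01 1.40000e-02] 0.098 lip [516.5  46.3] latch [506.5 -31.9]
('scene', 'top') [5.78267e+02 2.63580e+01 1.80000e-02] 0.188 lip [517.9  45.2] latch [508.3 -32.9]
```

View pics/b.png

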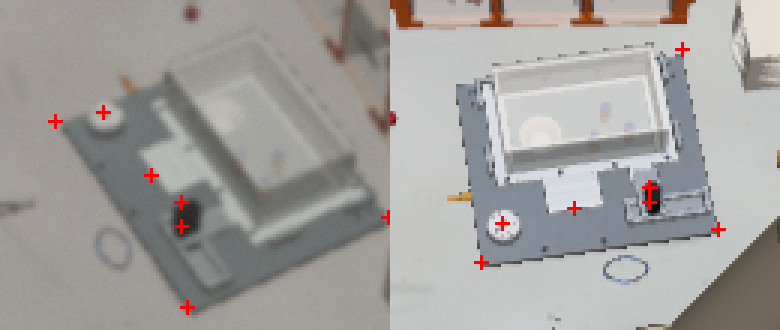

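The overlay matches the gauge, lip and latch within about 5 mm: base pose ≈ (580, 26), yaw ≈ 0.015, latch tab at about (510,-38). That is enough to start, since force will give the contacts. Now I'll work out the tool-frame numbers for the latch.

```bash
cat >> h.py <<'E'
def go(x,y,z,yaw):
    """shift (cm) and turn in tool axes to TCP x,y,z with tool down and closing axis at yaw+90deg"""
    s=sense();R=Ro.from_quat(s["ee_rot"],scalar_first=True);M=R.as_matrix()
    best=None
    for k in(0,np.pi):
        ty=np.array([-np.sin(yaw+k),np.cos(yaw+k),0]);tz=np.array([0,0,-1.]);T=np.c_[np.cross(ty,tz),ty,tz]
        rv=(R.inv()*Ro.from_matrix(T)).as_rotvec()
        if best is None or np.linalg.norm(rv)<np.linalg.norm(best):best=rv
    print("t",round(s["time_s"],2),"pos",np.round(s["eef_pos"],1),"F",np.round(s["force"],1),"grip",round(s["grip_width"],3),round(s["grip_force"],1))
    print("tool x",np.round(M[:,0],3),"y",np.round(M[:,1],3),"z",np.round(M[:,2],3))
    print("shift cm",np.round(M.T@(np.array([x,y,z])-s["eef_pos"])/10,2),"rv",np.round(best,3),"q6",np.round(s["joints"],2))
E
python3 -c "
from h import *
go(508,-38,150,0.016)"
```

```text
t 2.05 pos [ 122.6 -510.5  248.3] F [ 0.   0.2 -0.2] grip 0.997 0.0
tool x [0.972 0.234 0.   ] y [ 0.234 -0.972 -0.   ] z [ 0.  0. -1.]
shift cm [ 48.51 -36.94   9.83] rv [-0.   -0.    0.22] q6 [-1.56  0.31  1.5   0.    1.33 -0.22]
```

Call:
step_arm --commands "1 12 -9 0 0 0 0.05;1 24 -18 0 0 0 0.1;1 36 -27 2 0 0 0.15;1 48.5 -36.9 4 0 0 0.22;1 48.5 -36.9 5 0 0 0.22;1 48.5 -36.9 6 0 0 0.22;1 48.5 -36.9 7 0 0 0.22;1 48.5 -36.9 8 0 0 0.22;1 48.5 -36.9 9 0 0 0.22;1 48.5 -36.9 9.8 0 0 0.22;1 48.5 -36.9 9.8 0 0 0.22;1 48.5 -36.9 9.8 0 0 0.22;1 48.5 -36.9 9.8 0 0 0.22;1 48.5 -36.9 9.8 0 0 0.22;1 48.5 -36.9 9.8 0 0 0.22;1 48.5 -36.9 9.8 0 0 0.22;1 48.5 -36.9 9.8 0 0 0.22;1 48.5 -36.9 9.8 0 0 0.22;1 48.5 -36.9 9.8 0 0 0.22" --newtons 40

```text
time_s: 3.63
eef_pos: [507.7, -39.4, 150.7]
ee_rot: [0.0, 1.0, 0.007, 0.0]
force: [-0.6, -0.9, 0.2]
grip_width: 0.996
grip_force: 0.0
```

```bash
python3 - <<'E'
from h import *
go(508,-38,57,0.016)
for c in("scene","top"):
    im=capture(c)[:,:,::-1];u,v=[int(k) for k in proj(c,[530,-10,50])]
    cv2.imwrite(f"pics/l_{c}.png",cv2.resize(im[v-55:v+55,u-65:u+65],None,fx=3,fy=3,interpolation=3))
    for l,z in (("latch_grip",56),("cover_lip",22)):
        for r in spot_point(c,l)[:2]: print(c,l,round(r["score"],2),np.round(plane(c,r["xy"],z)))
    if c=="top":
        for r in trace(c,"wedge"): 
            print(np.round(r["rect"]),r["score"])
cv2.imwrite("pics/l.png",np.hstack([cv2.imread("pics/l_scene.png"),cv2.imread("pics/l_top.png")]))
E
```

```text
t 3.63 pos [507.7 -39.4 150.7] F [-0.6 -0.9  0.2] grip 0.996 0.0
tool x [1.    0.014 0.   ] y [ 0.014 -1.     0.   ] z [ 0.001 -0.    -1.   ]
shift cm [ 0.03 -0.14  9.37] rv [ 0.    -0.    -0.002] q6 [-0.31  0.38  1.68 -0.    1.08  1.25]
scene latch_grip 0.6 [509. -48.  56.]
scene cover_lip 0.61 [530.  38.  22.]
top latch_grip 0.32 [ 402. -240.   56.]
top cover_lip 0.84 [512.  53.  22.]
[481. 276.   9.  26.] 0.63
[435. 257.   9.  21.] 0.48
```

View pics/l.png

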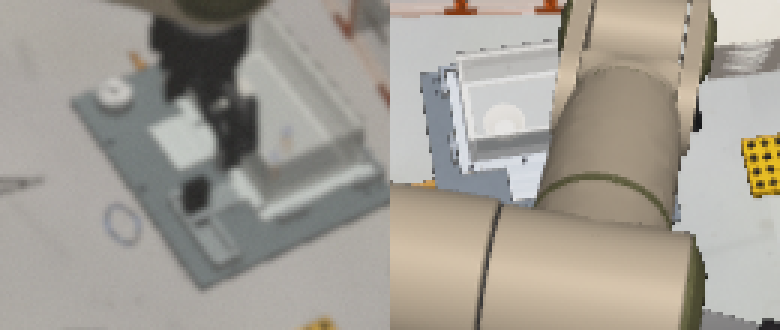

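The scene view shows the tab at (193,195) in the crop, between the fingers and free of the hood. The estimate is about (505,-44). I'll descend and pinch.

Call:
step_arm --commands "1 -0.1 0.45 3 0 0 0;1 -0.1 0.45 6 0 0 0;1 -0.1 0.45 8.5 0 0 0;1 -0.1 0.45 9.4 0 0 0;1 -0.1 0.45 9.4 0 0 0;0.5 -0.1 0.45 9.4 0 0 0;0.3 -0.1 0.45 9.4 0 0 0;0.25 -0.1 0.45 9.4 0 0 0;0 -0.1 0.45 9.4 0 0 0;0 -0.1 0.45 9.4 0 0 0;0 -0.1 0.45 9.4 0 0 0;0 -0.1 0.45 9.4 0 0 0;0 -0.1 0.45 9.4 0 0 0" --newtons 25

```text
time_s: 5.07
eef_pos: [507.3, -42.9, 56.9]
ee_rot: [0.0, 1.0, 0.008, 0.0]
force: [-0.7, 1.7, 6.1]
grip_width: 0.161
grip_force: 28.5
```

```bash
timeout 200 python3 - <<'E'
from fit import *
go(505,-44,57,0.016)
for c in("scene","top"):
    capture(c)
    for r in trace(c,"wedge"):
        q=plane(c,r["rect"][:2],15)
        if np.hypot(q[0]-438,q[1]+261)<40:
            o=fit(c,r["mask"],[438,-261,-.145,1.0]);print(c,np.round(q),round(r["score"],2),np.round(o.x,3),round(o.fun,3))
    for l,z in(("wedge_grip",36),("wedge_tip",0)):
        for r in spot_point(c,l): print(c,l,np.round(plane(c,r["xy"],z)),round(r["score"],2))
E
```

```text
t 5.07 pos [507.3 -42.9  56.9] F [-0.7  1.7  6.1] grip 0.161 28.5
tool x [1.    0.016 0.001] y [ 0.016 -1.     0.   ] z [ 0.001 -0.    -1.   ]
shift cm [-0.24  0.11 -0.01] rv [ 0.    -0.001 -0.   ] q6 [-0.31  0.52  1.76  0.    0.87  1.24]
scene [ 436. -271.   15.] 0.71 [ 4.37864e+02 -2.60558e+02 -1.44000e-01  9.63000e-01] 0.065
scene wedge_grip [ 415. -263.   36.] 0.83
scene wedge_grip [ 322. -154.   36.] 0.79
scene wedge_grip [ 311. -385.   36.] 0.78
scene wedge_tip [ 478. -268.    0.] 0.69
scene wedge_tip [ 374. -410.    0.] 0.6
scene wedge_tip [361. -91.   0.] 0.59
top [ 426. -256.   15.] 0.46 [ 4.34645e+02 -2.57860e+02 -1.74000e-01  9.17000e-01] 0.076
top wedge_grip [ 315. -162.   36.] 0.76
top wedge_grip [ 404. -246.   36.] 0.62
top wedge_grip [ 312. -391.   36.] 0.54
top wedge_grip [447. 380.  36.] 0.51
top wedge_tip [362. -87.   0.] 0.97
top wedge_tip [ 474. -273.    0.] 0.62
top wedge_tip [ 365. -402.    0.] 0.49
```

The tab is gripped (13.7 mm opening). Now I'll slide it right.

Call:
step_arm --commands "0 0 0.4 0 0 0 0;0 0 0.8 0 0 0 0;0 0 1.2 0 0 0 0;0 0 1.6 0 0 0 0;0 0 2.0 0 0 0 0;0 0 2.4 0 0 0 0;0 0 2.6 0 0 0 0;0 0 2.6 0 0 0 0"

```text
time_s: 6.13
eef_pos: [507.7, -68.8, 56.9]
ee_rot: [-0.0, 1.0, 0.008, 0.0]
force: [-0.1, 2.9, 6.2]
grip_width: 0.163
grip_force: 28.6
```

Call:
step_arm --commands "0 0 0.2 0 0 0 0;0 0 0.4 0 0 0 0;0 0 0.4 0 0 0 0"

```text
time_s: 6.38
eef_pos: [507.7, -69.4, 56.8]
ee_rot: [-0.003, 1.0, 0.007, 0.0]
force: [3.5, 25.8, 10.2]
grip_width: 0.156
grip_force: 29.3
```

The latch stopped at y ≈ -69 with 26 N against the stop, which matches the predicted open position (base y -94). I'll release in place and rise.

Call:
step_arm --commands "0.6 0 0 0 0 0 0;1 0 0 0 0 0 0;1 0 0 0 0 0 0;1 0 0 0 0 0 0;1 0 0 -3 0 0 0;1 0 0 -6 0 0 0;1 0 0 -8 0 0 0;1 0 0 -8 0 0 0;1 0 0 -8 0 0 0"

```text
time_s: 7.13
eef_pos: [507.8, -73.3, 136.9]
ee_rot: [0.0, 1.0, 0.008, 0.001]
force: [0.5, 0.3, -0.3]
grip_width: 1.002
grip_force: 0.0
```

```bash
timeout 200 python3 - <<'E'
from h import *
a=-.15
go(436.5-28*np.cos(a),-259.5-28*np.sin(a),41,a)
capture("scene")
for l,z in(("latch_grip",56),("cover_lip",22)):
    for r in spot_point("scene",l): print(l,np.round(plane("scene",r["xy"],z)),round(r["score"],2))
E
```

```text
t 7.13 pos [507.8 -73.3 136.9] F [ 0.5  0.3 -0.3] grip 1.002 0.0
tool x [1.    0.015 0.002] y [ 0.015 -1.     0.001] z [ 0.002 -0.001 -1.   ]
shift cm [-10.19  18.04   9.58] rv [ 0.001 -0.002  0.165] q6 [-0.37  0.4   1.68 -0.    1.05  1.18]
latch_grip [514. -70.  56.] 0.55
cover_lip [515.  36.  22.] 0.94
```

Call:
step_arm --commands "1 -3 5 0 0 0 0.05;1 -6 9 0 0 0 0.1;1 -8 13 0 0 0 0.165;1 -10.2 18 0 0 0 0.165;1 -10.2 18 0 0 0 0.165;1 -10.2 18 0 0 0 0.165;1 -10.2 18 3 0 0 0.165;1 -10.2 18 6 0 0 0.165;1 -10.2 18 8 0 0 0.165;1 -10.2 18 9.6 0 0 0.165;1 -10.2 18 9.6 0 0 0.165;1 -10.2 18 9.6 0 0 0.165"

```text
time_s: 8.28
eef_pos: [408.1, -253.9, 39.6]
ee_rot: [-0.001, 0.997, -0.075, -0.001]
force: [-0.3, -0.4, 0.0]
grip_width: 1.005
grip_force: 0.0
```

```bash
timeout 200 python3 - <<'E'
from h import *
a=-.15
go(436.5-28*np.cos(a),-259.5-28*np.sin(a),41,a)
o=[]
for c in("scene","top"):
    im=capture(c)[:,:,::-1];u,v=[int(k) for k in proj(c,[430,-250,40])]
    o.append(cv2.resize(im[v-40:v+40,u-45:u+45],None,fx=4.4,fy=4.4,interpolation=3))
cv2.imwrite("pics/w.png",np.hstack(o))
E
```

```text
t 8.28 pos [ 408.1 -253.9   39.6] F [-0.3 -0.4  0. ] grip 1.005 0.0
tool x [ 0.989 -0.149 -0.002] y [-0.149 -0.989 -0.002] z [-0.002  0.002 -1.   ]
shift cm [ 0.09  0.12 -0.14] rv [-0.002  0.002  0.001] q6 [-0.8   0.5   1.85  0.    0.79  0.92]
```

View pics/w.png

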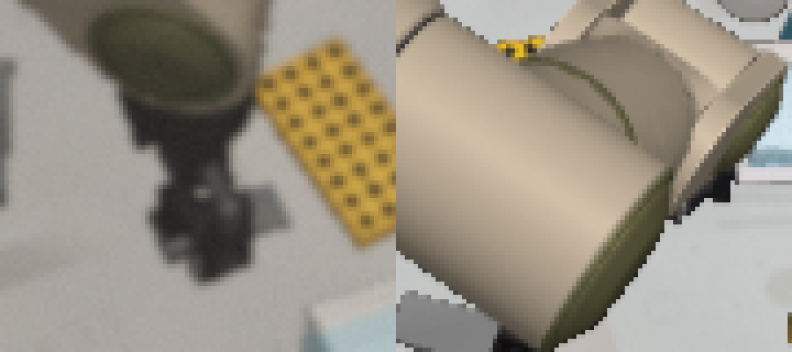

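The fingers straddle the wedge grip, and the blade shows at crop (270,210) in the scene half. Closing.

Call:
step_arm --commands "0.5 0 0 0 0 0 0;0.3 0 0 0 0 0 0;0 0 0 0 0 0 0;0 0 0 0 0 0 0;0 0 0 0 0 0 0;0 0 0 0 0 0 0;0 0 0 0 0 0 0;0 0 0 0 0 0 0" --newtons 50

```text
time_s: 9.05
eef_pos: [408.5, -254.6, 40.6]
ee_rot: [0.0, 0.997, -0.075, 0.0]
force: [-0.7, 0.3, 5.4]
grip_width: 0.226
grip_force: 49.4
```

```bash
timeout 200 python3 - <<'E'
from h import *
go(420,45,100,0.015)
capture("scene")
for l,z in(("wedge_tip",0),("wedge_grip",36)):
    for r in spot_point("scene",l): print(l,np.round(plane("scene",r["xy"],z)),round(r["score"],2))
E
```

```text
t 9.05 pos [ 408.5 -254.6   40.6] F [-0.7  0.3  5.4] grip 0.226 49.4
tool x [ 0.989 -0.149  0.   ] y [-0.149 -0.989  0.   ] z [ 0. -0. -1.]
shift cm [ -3.32 -29.79  -5.95] rv [ 0.    -0.    -0.164] q6 [-0.8   0.5   1.85  0.    0.79  0.92]
wedge_tip [ 379. -414.    0.] 0.89
wedge_tip [363. -89.   0.] 0.87
wedge_tip [ 474. -263.    0.] 0.69
wedge_grip [ 314. -380.   36.] 0.93
wedge_grip [ 322. -155.   36.] 0.88
wedge_grip [ 404. -259.   36.] 0.54
```

The wedge is gripped (19 mm). I'll lift it and carry it to just in front of the lip.

Call:
step_arm --commands "0 0 0 -3 0 0 0;0 0 0 -6 0 0 0;0 -0.5 -4 -6 0 0 -0.03;0 -1 -8 -6 0 0 -0.06;0 -1.5 -12 -6 0 0 -0.09;0 -2 -16 -6 0 0 -0.12;0 -2.5 -20 -6 0 0 -0.15;0 -3 -24 -6 0 0 -0.165;0 -3.3 -27 -6 0 0 -0.165;0 -3.3 -29.8 -6 0 0 -0.165;0 -3.3 -29.8 -6 0 0 -0.165;0 -3.3 -29.8 -6 0 0 -0.165;0 -3.3 -29.8 -6 0 0 -0.165"

```text
time_s: 10.28
eef_pos: [420.0, 44.7, 100.1]
ee_rot: [0.0, 1.0, 0.008, -0.0]
force: [-0.4, 0.2, -0.9]
grip_width: 0.227
grip_force: 49.3
```

```bash
timeout 200 python3 - <<'E'
from h import *
go(430,45,59.5,0.015)
o=[]
for c in("scene","top"):
    im=capture(c)[:,:,::-1];u,v=[int(k) for k in proj(c,[490,30,40])]
    o.append(cv2.resize(im[v-40:v+40,u-45:u+45],None,fx=4.4,fy=4.4,interpolation=3))
    for l,z in(("wedge_tip",59),("cover_lip",22),("latch_grip",56)):
        for r in spot_point(c,l)[:3]: print(c,l,np.round(plane(c,r["xy"],z)),round(r["score"],2))
cv2.imwrite("pics/x.png",np.hstack(o))
E
```

```text
t 10.28 pos [420.   44.7 100.1] F [-0.4  0.2 -0.9] grip 0.227 49.3
tool x [ 1.     0.016 -0.   ] y [ 0.016 -1.     0.   ] z [-0. -0. -1.]
shift cm [ 1.01 -0.02  4.06] rv [0.    0.    0.001] q6 [-0.17  0.29  1.97 -0.    0.88  1.38]
scene wedge_tip [ 346. -123.   59.] 0.83
scene wedge_tip [489.  49.  59.] 0.8
scene wedge_tip [ 357. -431.   59.] 0.72
scene cover_lip [526.  50.  22.] 0.7
scene latch_grip [515. -75.  56.] 0.55
top wedge_tip [344. -83.  59.] 0.86
top wedge_tip [ 506. -236.   59.] 0.71
top wedge_tip [ 336. -390.   59.] 0.66
top latch_grip [507. -67.  56.] 0.44
```

View pics/x.png

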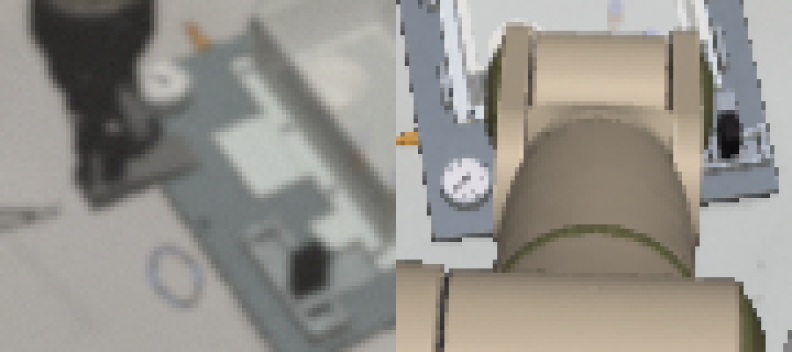

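The wedge is level, in front of and in line with the lip (scene crop: tip near 195,155; lip 265,155). The latch tab at (310,270) is at its right end. Lowering onto the plate.

Call:
step_arm --commands "0 1.2 0 1 0 0 0;0 1.2 0 3 0 0 0;0 1.2 0 4 0 0 0;0 1.2 0 4.2 0 0 0;0 1.2 0 4.3 0 0 0;0 1.2 0 4.35 0 0 0;0 1.2 0 4.35 0 0 0"

```text
time_s: 11.27
eef_pos: [432.4, 45.2, 57.4]
ee_rot: [0.0, 1.0, 0.008, 0.001]
force: [0.8, 0.6, -1.6]
grip_width: 0.224
grip_force: 49.4
```

Call:
step_arm --commands "0 0 0 0 0 0 0;0 0 0 0.05 0 0 0;0 0 0 0.1 0 0 0;0 0 0 0.1 0 0 0"

```text
time_s: 11.6
eef_pos: [432.2, 45.3, 56.4]
ee_rot: [0.0, 1.0, 0.008, 0.0]
force: [-2.8, 0.3, 5.8]
grip_width: 0.231
grip_force: 50.6
```

The wedge rests on the plate (z 56.5). Advancing.

Call:
step_arm --commands "0 0.5 0 0 0 0 0;0 1 0 0 0 0 0;0 1.5 0 0 0 0 0;0 2 0 0 0 0 0;0 2.2 0 0 0 0 0;0 2.2 0 0 0 0 0"

```text
time_s: 12.1
eef_pos: [454.0, 45.7, 56.5]
ee_rot: [0.0, 1.0, 0.008, -0.0]
force: [-5.4, 0.6, 10.3]
grip_width: 0.229
grip_force: 51.0
```

Call:
step_arm --commands "0 0.2 0 0 0 0 0;0 0.4 0 0 0 0 0;0 0.4 0 0 0 0 0"

```text
time_s: 12.35
eef_pos: [457.8, 45.8, 56.5]
ee_rot: [0.0, 1.0, 0.008, -0.0]
force: [-6.2, 1.2, 12.4]
grip_width: 0.224
grip_force: 51.0
```

Call:
step_arm --commands "0 0.2 0 0 0 0 0;0 0.4 0 0 0 0 0;0 0.4 0 0 0 0 0"

```text
time_s: 12.6
eef_pos: [461.8, 45.9, 56.5]
ee_rot: [0.0, 1.0, 0.008, -0.0]
force: [-6.3, 0.7, 11.2]
grip_width: 0.224
grip_force: 51.0
```

Call:
step_arm --commands "0 0.2 0 0 0 0 0;0 0.4 0 0 0 0 0;0 0.4 0 0 0 0 0"

```text
time_s: 12.85
eef_pos: [464.9, 46.0, 56.5]
ee_rot: [-0.0, 1.0, 0.008, -0.002]
force: [-12.2, 0.2, 16.6]
grip_width: 0.227
grip_force: 51.7
```

The force jump shows lip contact at TCP x ≈ 463, as predicted, so 4 mm of lift is at about 479. Continuing.

Call:
step_arm --commands "0 0.2 0 0 0 0 0;0 0.4 0 0 0 0 0;0 0.4 0 0 0 0 0"

```text
time_s: 13.1
eef_pos: [467.9, 46.2, 56.5]
ee_rot: [-0.0, 1.0, 0.008, -0.003]
force: [-17.1, -0.1, 22.1]
grip_width: 0.226
grip_force: 52.5
```

Call:
step_arm --commands "0 0.2 0 0 0 0 0;0 0.4 0 0 0 0 0;0 0.4 0 0 0 0 0"

```text
time_s: 13.35
eef_pos: [471.9, 46.3, 56.5]
ee_rot: [-0.0, 1.0, 0.008, -0.003]
force: [-18.2, 0.5, 22.3]
grip_width: 0.226
grip_force: 52.5
```

```bash
timeout 200 python3 - <<'E'
from h import *
go(479,46,56.5,0.015)
o=[]
for c in("scene",):
    im=capture(c)[:,:,::-1];u,v=[int(k) for k in proj(c,[530,30,40])]
    o.append(cv2.resize(im[v-30:v+35,u-45:u+45],None,fx=4.4,fy=4.4,interpolation=3))
    a=cv2.imread("pics/scene0.png");o.append(cv2.resize(a[v-30:v+35,u-45:u+45],None,fx=4.4,fy=4.4,interpolation=3))
cv2.imwrite("pics/y.png",np.hstack(o))
E
```

```text
t 13.35 pos [471.9  46.3  56.5] F [-18.2   0.5  22.3] grip 0.226 52.5
tool x [ 1.     0.017 -0.006] y [ 0.017 -1.    -0.   ] z [-0.006  0.    -1.   ]
shift cm [0.71 0.05 0.  ] rv [-0.     0.006  0.002] q6 [-0.15  0.46  1.86 -0.    0.83  1.4 ]
```

View pics/y.png

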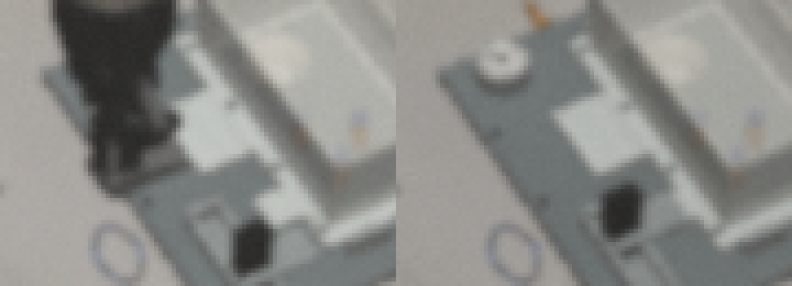

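The picture shows the blade under the lip at crop (185,150) and the latch open at (252,245). Seven more mm to go.

Call:
step_arm --commands "0 0.2 0 0 0 0 0;0 0.4 0 0 0 0 0;0 0.6 0 0 0 0 0;0 0.75 0 0 0 0 0;0 0.75 0 0 0 0 0;0 0.75 0 0 0 0 0"

```text
time_s: 13.9
eef_pos: [479.4, 46.4, 56.5]
ee_rot: [-0.0, 1.0, 0.008, -0.003]
force: [-17.5, 1.1, 20.6]
grip_width: 0.225
grip_force: 52.4
```

```bash
timeout 200 python3 - <<'E'
from h import *
go(480,46,56.5,0.015)
a=cv2.imread("pics/scene0.png",0)
B=np.mean([cv2.cvtColor(capture("scene"),cv2.COLOR_RGB2GRAY) for _ in range(3)],0)
# sub-pixel shifts by template patches; expected shift for a 4 mm rise
def shift(x0,x1,y0,y1):
    W=np.eye(2,3,dtype=np.float32);t=a[y0:y1,x0:x1].astype(np.float32);s=B[y0:y1,x0:x1].astype(np.float32)
    try: r,W=cv2.findTransformECC(t,s,W,cv2.MOTION_TRANSLATION,(3,200,1e-5),None,3); return np.round(W[:,2],2),round(r,3)
    except cv2.error as e: return "fail"
P=lambda x,y,z:np.array([580+x-y*.015,26+y+x*.015,z])
for n,b in(("lip",(-60,20,22)),("hoodtopfront",(-20,-60,90)),("ear/flange right front",(-22,-80,28)),("rearhood",(105,-60,90))):
    q=P(*b);k=(105-b[0])/165*4; u=proj("scene",q);h=(b[2]-22)*4/165
    print(n,np.round(u),"exp for 4mm lift",np.round(proj("scene",q+[h,0,k])-u,2))
for n,r in(("lip",(310,338,228,250)),("front flange+hood right",(335,365,238,270)),("hood front-right top",(335,362,232,258)),("hood",(330,375,205,258)),("rear edge hood",(345,385,200,225)),("static plate right",(318,345,272,295)),("static rack",(350,400,300,350)),("static plate rear right",(365,395,255,275))):
    print(n,shift(*r))
E
```

```text
t 13.9 pos [479.4  46.4  56.5] F [-17.5   1.1  20.6] grip 0.225 52.4
tool x [ 1.     0.017 -0.006] y [ 0.017 -1.    -0.   ] z [-0.006  0.    -1.   ]
shift cm [0.06 0.04 0.  ] rv [-0.     0.006  0.002] q6 [-0.15  0.48  1.83 -0.    0.84  1.41]
lip [316. 245.] exp for 4mm lift [ 0.02 -0.88]
hoodtopfront [344. 244.] exp for 4mm lift [ 0.57 -0.92]
ear/flange right front [346. 263.] exp for 4mm lift [ 0.1  -0.69]
rearhood [381. 228.] exp for 4mm lift [ 0.49 -0.21]
lip (array([ 1.64, -0.6 ], dtype=float32), 0.791)
front flange+hood right (array([ 0.78, -0.67], dtype=float32), 0.881)
hood front-right top (array([ 0.37, -1.09], dtype=float32), 0.927)
hood (array([ 0.55, -0.75], dtype=float32), 0.986)
rear edge hood (array([ 0.31, -0.38], dtype=float32), 0.787)
static plate right (array([0.19, 1.  ], dtype=float32), 0.774)
static rack (array([-0.01,  0.  ], dtype=float32), 0.771)
static plate rear right (array([-0.09, -0.1 ], dtype=float32), 0.986)
```

The hood's image shift, (0.4–0.55, -0.75 to -1.09) px, matches the roughly (0.55, -0.8) px expected for a 4 mm rise, and static parts show no shift. I'll hold briefly and hand in.

Call:
step_arm --commands "0 0 0 0 0 0 0;0 0 0 0 0 0 0;0 0 0 0 0 0 0;0 0 0 0 0 0 0"

```text
time_s: 14.38
eef_pos: [479.4, 46.4, 56.5]
ee_rot: [-0.0, 1.0, 0.008, -0.003]
force: [-17.0, 0.2, 21.4]
grip_width: 0.227
grip_force: 52.4
```

```bash
python3 -c "
from rig import *
print(finish_job())"
```

```text
the job is handed in; nothing more can be done
None
```

I slid the latch to its open stop and pushed the smaller grey wedge under the lip, lifting the cover's front about 4 mm by camera estimate; I handed the job in at 14.4 s, still gripping the wedge, but no verdict came back.

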